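# Make up the two condiment caddies

### The job

Make up the two condiment caddies: in the wooden caddy stand the red-capped soy bottle in the middle pocket with the black-capped pepper and the yellow-capped mustard in the two end pockets, either way round; in the black caddy stand the blue-capped salt and the green-capped herbs, one to a pocket, either way round. Set each one down gently, without dropping it, so that it stands upright on the floor of its pocket and is let go. Leave the pot, the orange-lidded box and the large steel-lidded jar where they are.

Things in the scene. Friction and masses are not known exactly. Their poses are not given: they have to be found in the camera images.
- wood_caddy: Open caddy of mid-brown wood with paler pocket floors, 78 x 222 mm, 28 mm high, standing firm on the worktop (it does not slide). Three square pockets in a row along its y axis, each 66 x 66 mm inside; pocket centres at y = -72, 0 and +72 mm, x = 0. All walls and dividers are 6 mm thick and 28 mm high, the pocket floors are 5 mm above the worktop. Origin: centre of the underside; z up, y along the row, x across it.
- black_caddy: Open caddy of black plastic with dark grey pocket floors, 78 x 150 mm, 28 mm high, standing firm on the worktop (it does not slide). Two square pockets in a row along its y axis, each 66 x 66 mm inside; pocket centres at y = -36 and +36 mm, x = 0. Walls and divider 6 mm thick, 28 mm high, pocket floors 5 mm above the worktop. Origin: centre of the underside; z up, y along the row, x across it.
- soy: Soy sauce bottle, the tallest of the stock: round, dark brown with a paper band, 50 mm across, 125 mm high, with a narrow neck (26 mm) and a red cap 34 mm across that takes up the top 31 mm. About 0.25 kg. Origin: centre of the underside, z up.
- salt: Salt shaker: round white body 44 mm across at the foot, 38 mm under the cap, with a blue cap 40 mm across taking up the top 26 mm; 85 mm high, about 0.12 kg. Origin: centre of the underside, z up.
- pepper: Pepper shaker: round grey body 44 mm across at the foot, 38 mm under the cap, paper band, with a black cap 40 mm across taking up the top 26 mm; 85 mm high, about 0.11 kg. Origin: centre of the underside, z up.
- mustard: Mustard jar: round amber-brown body 48 mm across at the foot, 40 mm under the cap, paper band, with a yellow cap 42 mm across taking up the top 28 mm; 90 mm high, about 0.18 kg. Origin: centre of the underside, z up.
- herbs: Herb jar: round dark green body 48 mm across at the foot, 40 mm under the cap, paper band, with a green cap 42 mm across taking up the top 28 mm; 90 mm high, about 0.14 kg. Origin: centre of the underside, z up.
- pot: Bystander: white lidded cooking pot with a black knob, 180 mm across (two side lugs to 210 mm), 133 mm high, off to one side. Origin: centre of the underside.
- box: Bystander: off-white food box with an orange lid, 200 x 130 mm, 130 mm high, off to one side. Origin: centre of the underside.
- jar: Bystander: large storage jar with a steel lid, 80 mm across, 130 mm high, off to one side. Origin: centre of the underside.

How it is judged:
At the end, for the whole second after the job is handed in: Soy in the wooden caddy's middle pocket, pepper and mustard in its ends, salt and herbs in the black caddy: each on its pocket floor (origin 2-9 mm up), within 15 mm of the pocket centre in x and y, 0.1 rad of upright, at rest, released; pot, box and jar within 30 mm of their start (x of soy in the frame of wood_caddy between -0.015 and 0.015 m and y of soy in the frame of wood_caddy between -0.015 and 0.015 m and z of soy in the frame of wood_caddy between 0.002 and 0.009 m and ((x of pepper in the frame of wood_caddy between -0.015 and 0.015 m and y of pepper in the frame of wood_caddy between 0.057 and 0.087 m and z of pepper in the frame of wood_caddy between 0.002 and 0.009 m and x of mustard in the frame of wood_caddy between -0.015 and 0.015 m and y of mustard in the frame of wood_caddy between -0.087 and -0.057 m and z of mustard in the frame of wood_caddy between 0.002 and 0.009 m) or (x of pepper in the frame of wood_caddy between -0.015 and 0.015 m and y of pepper in the frame of wood_caddy between -0.087 and -0.057 m and z of pepper in the frame of wood_caddy between 0.002 and 0.009 m and x of mustard in the frame of wood_caddy between -0.015 and 0.015 m and y of mustard in the frame of wood_caddy between 0.057 and 0.087 m and z of mustard in the frame of wood_caddy between 0.002 and 0.009 m)) and ((x of salt in the frame of black_caddy between -0.015 and 0.015 m and y of salt in the frame of black_caddy between 0.021 and 0.051 m and z of salt in the frame of black_caddy between 0.002 and 0.009 m and x of herbs in the frame of black_caddy between -0.015 and 0.015 m and y of herbs in the frame of black_caddy between -0.051 and -0.021 m and z of herbs in the frame of black_caddy between 0.002 and 0.009 m) or (x of salt in the frame of black_caddy between -0.015 and 0.015 m and y of salt in the frame of black_caddy between -0.051 and -0.021 m and z of salt in the frame of black_caddy between 0.002 and 0.009 m and x of herbs in the frame of black_caddy between -0.015 and 0.015 m and y of herbs in the frame of black_caddy between 0.021 and 0.051 m and z of herbs in the frame of black_caddy between 0.002 and 0.009 m)) and angle between each of salt, pepper, mustard, herbs, soy's own z axis and vertical below 0.1 rad and linear speed of each of salt, pepper, mustard, herbs, soy below 0.02 m/s and contact force between each of salt, pepper, mustard, herbs, soy and the fingers below 0.1 N and distance of each of pot, box, jar from where it was at the start of the episode below 0.03 m); the robot touches nothing.
It fails at once if the pot, the orange-lidded box or the large jar is pushed more than 30 mm or tipped over (distance of any of pot, box, jar from where it was at the start of the episode above 0.03 m or angle between any of pot, box, jar's own z axis and vertical above 0.35 rad).
It fails at once if one of the stock is dropped (moves faster than 0.7 m/s out of the fingers, as after 25 mm of free fall) ((linear speed of salt above 0.7 m/s and contact force between salt and the fingers below 0.05 N) or (linear speed of pepper above 0.7 m/s and contact force between pepper and the fingers below 0.05 N) or (linear speed of mustard above 0.7 m/s and contact force between mustard and the fingers below 0.05 N) or (linear speed of herbs above 0.7 m/s and contact force between herbs and the fingers below 0.05 N) or (linear speed of soy above 0.7 m/s and contact force between soy and the fingers below 0.05 N)).
It also fails if it takes over 122 s, if anything falls off the work surface, if the arm or the gripper's body presses on something with over 40 N, if the wrist force passes 120 N, or if a joint passes its speed limit or range.

### The arm

A 6-joint arm with a two-finger parallel gripper is mounted at the origin on the work surface. World frame = base frame: x ahead of the robot, y to its left, z up, the work surface at z = 0. Lengths are in m, angles in rad, forces in N, time in s.
With the tool pointing down it reaches from about 0.25 to 0.8 m from the base axis. Payload 8.5 kg.
Tool frame: the origin (TCP) lies on the mounting face of the last link; the fingertips stand 173 mm ahead of it and the grasp point (between the pads) lies manip.pinch_z ahead of it (manip.pinch_z is the distance from the TCP to the grasp point, in m); z points along the fingers, y is the line along which they close (so a half turn about z gives the same grasp; the last joint's range is limited). The gripper opens to 85 mm and grips with 20 to 120 N. Pads are 22 mm wide; open, the fingers measure 114 mm over their backs; the gripper's body (76 mm by 85 mm) begins 54 mm behind the grasp point. The pads swing forward as they close: fully open they stand 13 mm farther back than shut.
Start: joints at [1.247, 0.238, -0.013, 1.319, 0, 1.571], TCP at [0.167, 0.498, 0.405] pointing down, gripper open.
Joint ranges: [-2.66, 2.66], [-1.03, 1.9], [-1.14, 1.46], [-1.82, 2.27], [-1.45, 1.34], [-3.14, 3.14]. Speed limits (rad/s): [2.22, 2.22, 2.79, 3.14, 3.14, 3.14].

### API

Orientations are given as a rotation vector (axis times angle).
In Python, from workcell import manip gives the robot as it stands.
- The arm moves only by the tool carry_out, never from a script. Its argument "series" is one flat list of numbers, 5 for each row, row after row: the shift along the tool's x, y, z as a fraction of full scale, then the turn about the tool's z as a fraction of full scale, then the opening, from 0 (shut) to 1 (fully open). A call has 1 to 10 rows; each row shifts and turns the commanded pose from where the row before left it, along the tool's axes as they then stand; what a row does not reach is not made up. Full scale, the value 1, is 0.025 m for a shift and 0.1 rad for a turn. A row lasts 1/8 s, in which the tool goes at most 62.5 mm and 10.7 degrees, less where a joint would pass 70% of its speed; a pose out of reach is approached as far as the arm can. A call with a number of a shift or a turn outside -1 to 1 is refused whole. A call with a gripper value outside its range is refused whole. The fingers move at their own pace and stop on an object; "force" is the grip in N (left out, the last holds). Time passes only in rows, so rows that do not move let the fingers close. It gives the time, the measured TCP pose, the force, the opening and the grip force at its end, in the units of the state.
- manip.observe(): the state, without advancing time (a new reading comes with each control period).
- manip.read_camera(name): name is "scene" or "top"; returns the picture (480x640x3 uint8, red, green, blue); there is no depth.
- manip.calibration(name): a dict with "mtx" (3x3 intrinsics, pixels), "R" (3x3) and "t" (3): a world point X has camera coordinates R X + t. Camera axes: x right, y down, z forward; pixel columns grow to the right and rows downward; lengths in m; the calibration is good to about 2 mm. A picture is of the moment at which its call begins. calibration takes no time and is no camera call.
- manip.finish_job(): hands the job in; it is judged then, once.
Trained networks look in the newest picture that a camera, given by its name, has taken for a name from the list of things; names that differ only in an ending like _2 or _b are one class to them, and where a whole thing is asked for, a point or a joint stands for the part that bears it (a point fixed in the world has none). Each returns a list of dicts, best first, with "confidence" (0 to 1); they miss things now and then, are a little off and sometimes report something else, mostly with a low value. They report only what shows in the picture. A call takes as long as a camera call.
- manip.regions_of(query, camera): "mask" (480x640 bool, what is visible of it) and "centre" ([column, row] as shares, 0 to 1, of the picture: columns of its width, rows of its height, amid what is visible of it).
- manip.pinpoint(query, camera): "centre" ([column, row] as shares, 0 to 1, of the picture: columns of its width, rows of its height: a listed point, or the origin of a listed thing).
The state is a dict: "clock": time; "qpos": joint angles; "qd": joint speeds; "effort": joint torques, N m; "eef_pos": TCP position; "eef_rot": TCP orientation; "contact_force": force on the tool from outside, world axes, zero at the start; "ft_torque": the same for the moment, N m; "gripper_width": finger opening in m; "gripper_force": force on a finger pad.
Only numpy, scipy, OpenCV 4.12 (cv2) and the standard library are available. Lean on these libraries where they do the work, as an engineer would, in place of code of your own. Each camera call takes 0.05 s, during which the arm holds its last target. There are 200 camera calls.

## Working session

There is one attempt and no reset: what is moved stays moved. The work goes in short steps, Python scripts to look and compute and a tool call to move; the robot and the scene stay as the last step left them, time stands still between calls to the robot, and variables do not carry over. Pictures are saved under pics/ and viewed, at most 14 in all, crops included, and the job is handed in when it is done.

Besides the shell and the picture viewer there is one more tool, called after "Request:" as name(argument=value, ...) on one line, values as JSON. carry_out: Moves the arm, as the interface text tells. Its arguments: {"type":"object","properties":{"series":{"type":"array"},"force":{"type":"number"}},"required":["series"]}

```bash
mkdir -p pics; cat > h.py <<'E'
from workcell import manip
import numpy as np, cv2
def ray(cam,u,v,z):
    c=manip.calibration(cam);K,R,t=[np.array(c[k]) for k in("mtx","R","t")]
    d=R.T@np.linalg.solve(K,[u,v,1]);o=-R.T@t
    return o+d*(z-o[2])/d[2]
def proj(cam,X):
    c=manip.calibration(cam);p=np.array(c["mtx"])@(np.array(c["R"])@np.array(X)+np.array(c["t"]));return p[:2]/p[2]
def save(cam,n):
    im=manip.read_camera(cam);cv2.imwrite(f"pics/{n}.png",im[...,::-1]);return im
E
python3 - <<'E'
from h import *
print(manip.pinch_z,manip.observe())
for c in("top","scene"):
    k=manip.calibration(c);print(c,-np.array(k["R"]).T@np.array(k["t"]),k["mtx"])
    save(c,c+"0")
    for q in"wood_caddy black_caddy soy salt pepper mustard herbs pot box jar".split():
        for r in manip.pinpoint(q,c)[:2]:
            u,v=np.array(r["centre"])*[640,480]; print(c,q,round(r["confidence"],2),round(u),round(v),ray(c,u,v,0).round(3))
E
```

```text
0.1547 {'clock': 0.0, 'qpos': array([ 1.24701172e+00,  2.38757323e-01, -1.42389315e-02,  1.31920345e+00,
        1.36320881e-05,  1.57080077e+00]), 'qd': array([-1.81961071e-03, -9.20320182e-04, -2.86546392e-04,  6.16115183e-05,
       -2.96500621e-04,  3.16084484e-04]), 'effort': array([ 1.20855551e-03, -5.38773680e+01,  3.46436298e+01,  1.84833974e-02,
       -3.99920702e-05,  5.29655637e-06]), 'eef_pos': array([0.16697746, 0.49756227, 0.40409573]), 'eef_rot': array([-5.06349076e-01, -3.10027492e+00,  2.17197714e-03]), 'contact_force': array([ 0.0855646 , -0.17429601, -0.68612567]), 'ft_torque': array([-0.07563627, -0.01581825, -0.02383058]), 'gripper_force': 0.0, 'gripper_width': 0.08577502809601494}
top [0.30874474 0.02132157 1.17837553] [[516.76720447   0.         321.00592054]
 [  0.         516.76720447 238.17237004]
 [  0.           0.           1.        ]]
top wood_caddy 0.56 271 198 [0.617 0.125 0.   ]
top black_caddy 0.61 390 190 [ 0.632 -0.157  0.   ]
top soy 0.79 260 257 [0.478 0.149 0.   ]
top salt 0.93 315 263 [0.462 0.024 0.   ]
top salt 0.19 546 293 [ 0.382 -0.503  
[... 261 characters left out ...]
 0.501 0.   ]
top jar 0.97 544 292 [ 0.385 -0.497  0.   ]
scene [ 1.41151644 -0.24258966  0.84013988] [[519.06565078   0.         324.49935606]
 [  0.         519.06565078 245.02721515]
 [  0.           0.           1.        ]]
scene wood_caddy 0.68 389 285 [0.615 0.121 0.   ]
scene black_caddy 0.84 272 312 [ 0.627 -0.154  0.   ]
scene salt 0.61 330 253 [0.468 0.022 0.   ]
scene salt 0.22 417 229 [0.436 0.268 0.   ]
scene mustard 0.75 272 261 [ 0.46  -0.123 -0.   ]
scene mustard 0.38 545 266 [0.65  0.508 0.   ]
scene herbs 0.72 272 262 [ 0.466 -0.124  0.   ]
scene herbs 0.71 417 227 [ 0.426  0.273 -0.   ]
scene pot 0.8 116 352 [ 0.653 -0.48   0.   ]
scene box 0.7 542 268 [0.655 0.497 0.   ]
```

View pics/top0.png

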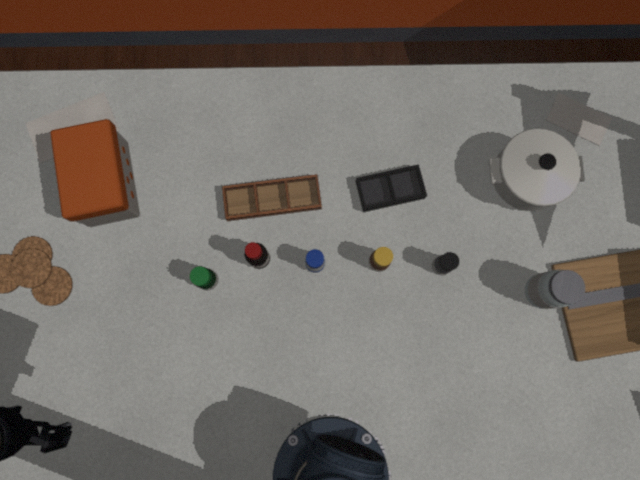

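View pics/scene0.png

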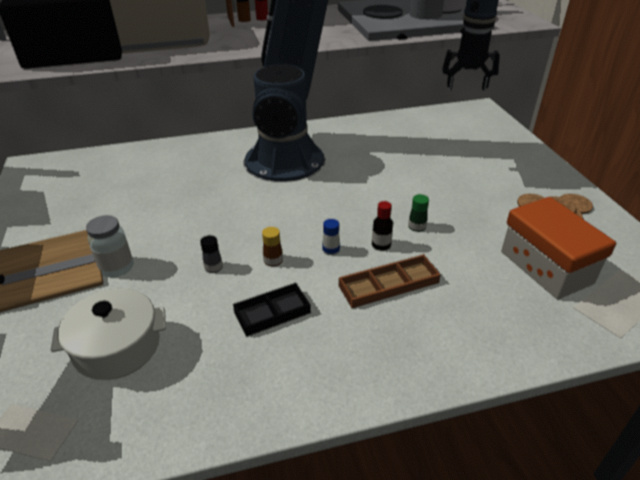

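The top view shows the caps at green (203,277), red (256,253), blue (315,260), yellow (382,258) and black (447,262). The wooden caddy is near (271,198) and the black one near (391,188), both turned about 5-10°. Next I fit the cap and caddy outlines in both cameras.

```bash
cat >> h.py <<'E'
from scipy.optimize import minimize,least_squares
def hull(cam,P): return cv2.convexHull(np.array([proj(cam,p) for p in P],np.float32))
def cen(m): M=cv2.moments(m); return np.array([M["m10"],M["m01"]])/M["m00"]
def cap_mask(im,name,guess):
    h=cv2.cvtColor(im,cv2.COLOR_RGB2HSV).astype(int);H,S,V=h[...,0],h[...,1],h[...,2]
    m={"red":((H<8)|(H>172))&(S>150)&(V>90),"blue":(abs(H-114)<12)&(S>120),"yellow":(abs(H-25)<7)&(S>150)&(V>120),
       "green":(abs(H-68)<20)&(S>120)&(V>50),"black":V<45}[name].astype(np.uint8)
    w=np.zeros_like(m);cv2.circle(w,tuple(int(x) for x in guess),16,1,-1);m&=w
    n,l,s,_=cv2.connectedComponentsWithStats(m);return (l==1+np.argmax(s[1:,4])).astype(np.uint8) if n>1 else None
a=np.linspace(0,2*np.pi,24,endpoint=False)
def cyl(x,y,z0,z1,r): return [(x+r*np.cos(t),y+r*np.sin(t),z) for z in(z0,z1) for t in a]
STK={"soy":("red",.125,.031,.017),"salt":("blue",.085,.026,.020),"pepper":("black",.085,.026,.020),"mustard":("yellow",.09,.028,.021),"herbs":("green",.09,.028,.021)}
def find(name,x,y,ims,base=0):
    c,H,k,r=STK[name];H+=base;o={}
    for cam,im in ims.items():
        m=cap_mask(im,c,proj(cam,(x,y,H-k/2)))
        if m is None: o[cam]=None;continue
        q=cen(cv2.findContours(m,0,1)[0][0]);f=lambda p:cen(hull(cam,cyl(p[0],p[1],H-k,H,r)))-q
        s=least_squares(f,[x,y],diff_step=1e-3).x
        o[cam]=(s.round(4),int(m.sum()),round(cv2.contourArea(hull(cam,cyl(*s,H-k,H,r)))))
    return o
E
python3 - <<'E'
from h import *
ims={c:manip.read_camera(c) for c in("top","scene")}
for n,u,v in(("soy",256,253),("salt",315,260),("mustard",382,258),("pepper",447,262),("herbs",203,277)):
    g=ray("top",u,v,STK[n][1]-.01)
    print(n,find(n,g[0],g[1],ims))
for n,L,g in(("wood_caddy",.222,(.617,.125)),("black_caddy",.15,(.632,-.157))):
    ms={}
    for c in ims:
        r=manip.regions_of(n,c)[0];m=r["mask"].astype(np.uint8);print(n,c,r["confidence"],m.sum())
        ct=max(cv2.findContours(m,0,1)[0],key=cv2.contourArea);ms[c]=cv2.fillPoly(np.zeros((480,640),np.uint8),[cv2.convexHull(ct)],1)
    def cost(p,cams):
        co,s=np.cos(p[2]),np.sin(p[2]);t=0
        P=[(p[0]+co*x-s*y,p[1]+s*x+co*y,z) for x in(-.039,.039) for y in(-L/2,L/2) for z in(0,.028)]
        for c in cams:
            m=cv2.resize(ms[c],None,fx=4,fy=4,interpolation=0);k=cv2.fillPoly(np.zeros_like(m),[np.int32(np.round(hull(c,P)*4+1.5))],1)
            t+=1-(k&m).sum()/(k|m).sum()
        return t
    for cams in(["top"],["scene"],["top","scene"]):
        b=min((minimize(cost,[*g,w],args=(cams,),method="Nelder-Mead",options=dict(initial_simplex=[[g[0]+i*.01,g[1]+j*.01,w+k*.08] for i,j,k in((0,0,0),(1,0,0),(0,1,0),(0,0,1))])) for w in(-.1,.1,.25)),key=lambda r:r.fun)
        print(cams,b.x.round(4),round(b.fun,3))
E
```

```text
soy {'top': (array([0.477 , 0.1534]), 186, 251), 'scene': (array([0.4537, 0.1612]), 70, 236)}
salt {'top': (array([0.4619, 0.0249]), 242, 295), 'scene': (array([0.4566, 0.0258]), 209, 272)}Traceback (most recent call last):
  File "<stdin>", line 5, in <module>
  File "h.py", line 29, in find
    s=least_squares(f,[x,y],diff_step=1e-3).x
      ~~~~~~~~~~~~~^^^^^^^^^^^^^^^^^^^^^^^^
    return func(*args, **kwargs)
    result = trf(vector_fun.fun, vector_fun.jac, x0, f0, J0, lb, ub, ftol, xtol,
                 gtol, max_nfev, x_scale, loss_function, tr_solver,
                 tr_options.copy(), verbose, callback=callback_wrapped)
    return trf_no_bounds(
        fun, jac, x0, f0, J0, ftol, xtol, gtol, max_nfev, x_scale,
        loss_function, tr_solver, tr_options, verbose, callback=callback)
    f_new = fun(x_new)
    self._update_fun()
    ~~~~~~~~~~~~~~~~^^
    self.f = self.fun_wrapped(xp_copy(self.x))
             ~~~~~~~~~~~~~~~~^^^^^^^^^^^^^^^^^
    return np.atleast_1d(self.fun(x))
                         ~~~~~~~~^^^
    return self.f(x, *self.args, **self.kwargs)
           ~~~~~~^^^^^^^^^^^^^^^^^^^^^^^^^^^^^^
  File "h.py", line 28, in <lambda>
    q=cen(cv2.findContours(m,0,1)[0][0]);f=lambda p:cen(hull(cam,cyl(p[0],p[1],H-k,H,r)))-q
                                                        ~~~~^^^^^^^^^^^^^^^^^^^^^^^^^^^^
  File "h.py", line 12, in hull
    def hull(cam,P): return cv2.convexHull(np.array([proj(cam,p) for p in P],np.float32))
                                                     ~~~~^^^^^^^
  File "h.py", line 8, in proj
    c=manip.calibration(cam);p=np.array(c["mtx"])@(np.array(c["R"])@np.array(X)+np.array(c["t"]));return p[:2]/p[2]
ValueError: time passes only in moves, steps and waits
```

```bash
python3 - <<'E'
s=open('h.py').read()
s=s.replace('def ray','_C={}\ndef calib(c):\n    if c not in _C:_C[c]=manip.calibration(c)\n    return _C[c]\ndef ray',1).replace('c=manip.calibration(cam)','c=calib(cam)')
s=s.replace('diff_step=1e-3','diff_step=1e-2,max_nfev=30').replace('(S>150)&(V>90)','(S>140)&(V>55)').replace('(S>150)&(V>120)','(S>140)&(V>90)').replace('(S>120)&(V>50)','(S>100)&(V>40)')
s=s.replace('cen(cv2.findContours(m,0,1)[0][0])','cen(cv2.convexHull(cv2.findContours(m,0,1)[0][0]))')
open('h.py','w').write(s)
E
cat > fit.py <<'E'
from h import *
ims={c:manip.read_camera(c) for c in("top","scene")}
for n,u,v in(("soy",256,253),("salt",315,260),("mustard",382,258),("pepper",447,262),("herbs",203,277)):
    g=ray("top",u,v,STK[n][1]-.01)
    print(n,find(n,g[0],g[1],ims))
for n,L,g in(("wood_caddy",.222,(.617,.125)),("black_caddy",.15,(.632,-.157))):
    ms={}
    for c in ims:
        r=manip.regions_of(n,c)[0];m=r["mask"].astype(np.uint8);print(n,c,round(r["confidence"],2),m.sum())
        ct=max(cv2.findContours(m,0,1)[0],key=cv2.contourArea);ms[c]=cv2.fillPoly(np.zeros((480,640),np.uint8),[cv2.convexHull(ct)],1)
    def cost(p,cams):
        co,s=np.cos(p[2]),np.sin(p[2]);t=0
        P=[(p[0]+co*x-s*y,p[1]+s*x+co*y,z) for x in(-.039,.039) for y in(-L/2,L/2) for z in(0,.028)]
        for c in cams:
            m=cv2.resize(ms[c],None,fx=4,fy=4,interpolation=0);k=cv2.fillPoly(np.zeros_like(m),[np.int32(np.round(hull(c,P)*4+1.5))],1)
            t+=1-(k&m).sum()/(k|m).sum()
        return t
    for cams in(["top"],["scene"],["top","scene"]):
        b=min((minimize(cost,[*g,w],args=(cams,),method="Nelder-Mead",options=dict(maxfev=120,initial_simplex=[[g[0]+i*.01,g[1]+j*.01,w+k*.08] for i,j,k in((0,0,0),(1,0,0),(0,1,0),(0,0,1))])) for w in(-.1,.1,.25)),key=lambda r:r.fun)
        print(cams,b.x.round(4),round(b.fun,3))
E
python3 fit.py
```

```text
soy {'top': (array([0.4755, 0.1521]), 222, 251), 'scene': (array([0.4631, 0.1553]), 109, 239)}
salt {'top': (array([0.4617, 0.0248]), 244, 295), 'scene': (array([0.4564, 0.0262]), 208, 271)}
mustard {'top': (array([ 0.4629, -0.1222]), 263, 340), 'scene': (array([ 0.4441, -0.1194]), 147, 315)}
pepper {'top': (array([ 0.4482, -0.2593]), 319, 326), 'scene': (array([ 0.4603, -0.2637]), 352, 308)}
herbs {'top': (array([0.4273, 0.2675]), 346, 364), 'scene': (array([0.4198, 0.2712]), 165, 272)}
wood_caddy top 0.98 3479
wood_caddy scene 0.68 3101
['top'] [0.6138 0.1199 0.108 ] 0.047
['scene'] [0.6123 0.1222 0.1099] 0.032
['top', 'scene'] [0.6125 0.1209 0.1049] 0.091
black_caddy top 0.64 2283
black_caddy scene 0.72 2449
['top'] [ 0.6315 -0.1561  0.2118] 0.026
['scene'] [ 0.6295 -0.1548  0.2062] 0.023
['top', 'scene'] [ 0.6308 -0.1557  0.2078] 0.062
```

Request:
carry_out(series=[0, 0, 0, 1, 1, 0, 0, 0, 1, 1, 0, 0, 0, 1, 1, 0, 0, 0, 1, 1, 0, 0, 0, 1, 1, 0, 0, 0, 1, 1, 0, 0, 0, 1, 1, 0, 0, 0, 1, 1, 0, 0, 0, 1, 1, 0, 0, 0, 1, 1], force=40)

```text
clock: 2.75
eef_pos: [0.167, 0.4977, 0.4047]
eef_rot: [1.935, 2.475, -0.0]
contact_force: [-0.8, 0.3, -1.0]
gripper_width: 0.0854
gripper_force: 0.0
```

```bash
cat >> h.py <<'E'
def go(x,y,z=None,foot=None):
    """tool shifts (units of 25 mm) from the measured TCP to world x,y,(z)"""
    from scipy.spatial.transform import Rotation as Ro
    s=manip.observe();R=Ro.from_rotvec(s["eef_rot"]).as_matrix();p=s["eef_pos"]
    d=np.array([x,y,p[2] if z is None else z])-p
    print("tcp",p.round(4),"yaw_y",round(float(np.arctan2(R[1,1],R[0,1])),4),"t",round(s["clock"],2),"w",round(s["gripper_width"],4),"units",(R.T@d/.025).round(2),flush=True)
def whole(name,x,y,cam):
    c,H,k,r=STK[name];rf={"soy":.025,"salt":.022,"pepper":.022,"mustard":.024,"herbs":.024}[name]
    B=[b for b in manip.regions_of(name,cam)]
    hb=.085 if name=="soy" else H-k
    def P(p): return cyl(*p,0,0,rf)+cyl(*p,H-k,H,r)+(cyl(*p,hb-.01,hb-.01,rf) if name=="soy" else [])
    q0=cen(hull(cam,P((x,y))))
    for b in B:
        ct=max(cv2.findContours(b["mask"].astype(np.uint8),0,1)[0],key=cv2.contourArea)
        if len(ct)<8: continue
        q=cen(cv2.convexHull(ct))
        if np.hypot(*(q-q0))<15:
            s=least_squares(lambda p:cen(hull(cam,P(p)))-q,[x,y],diff_step=1e-2,max_nfev=30).x
            return s.round(4),round(b["confidence"],2),int(b["mask"].sum()),round(cv2.contourArea(hull(cam,P(s))))
E
python3 - <<'E'
from h import *
for n,x,y in(("soy",.4755,.152),("salt",.4617,.0248),("mustard",.463,-.122),("pepper",.448,-.259),("herbs",.427,.2675)):
    for c in("top","scene"):
        if n=="soy": manip.read_camera(c)
        print(n,c,whole(n,x,y,c))
go(.4755,.152)
E
```

```text
soy top (array([0.4764, 0.152 ]), 0.63, 514, 543)
soy scene (array([0.4744, 0.1527]), 0.93, 865, 921)
salt top (array([0.4615, 0.0237]), 0.75, 396, 374)
salt scene (array([0.458 , 0.0248]), 0.81, 612, 607)
mustard top (array([ 0.4617, -0.1226]), 0.68, 472, 469)
mustard scene (array([ 0.4596, -0.1202]), 0.93, 714, 722)
pepper top (array([ 0.4493, -0.2661]), 0.87, 456, 478)
pepper scene (array([ 0.4471, -0.2645]), 0.57, 652, 669)
herbs top (array([0.4268, 0.2685]), 0.72, 507, 529)
herbs scene (array([0.4263, 0.2699]), 0.69, 620, 641)
tcp [0.167  0.4977 0.4047] yaw_y 0.2473 t 3.35 w 0.0859 units [-16.43   8.58   0.  ]
```

Request:
carry_out(series=[0, 0, 0, 0.7, 1, 0, 0, 0, 0.7, 1, -1, 0.7, 0, 0, 1, -1, 0.7, 0, 0, 1, -1, 0.7, 0, 0, 1, -1, 0.7, 0, 0, 1, -1, 0.7, 0, 0, 1, -1, 0.7, 0, 0, 1, -1, 0.7, 0, 0, 1, -1, 0.7, 0, 0, 1])

```text
clock: 4.6
eef_pos: [0.3282, 0.313, 0.4048]
eef_rot: [2.099, 2.337, 0.0]
contact_force: [0.8, 0.3, -0.5]
gripper_width: 0.0851
gripper_force: 0.0
```

Request:
carry_out(series=[-1, 0.7, 0, 0, 1, -1, 0.7, 0, 0, 1, -1, 0.7, 0, 0, 1, -1, 0.7, 0, 0, 1, -1, 0.7, 0, 0, 1, -1, 0.7, 0, 0, 1, -1, 0.7, 0, 0, 1, -0.07, 0.3, 0.5, 0, 1, 0, 0, 0, 0, 1])

```text
clock: 5.72
eef_pos: [0.4756, 0.152, 0.3909]
eef_rot: [-2.099, -2.336, 0.003]
contact_force: [0.4, 0.1, -0.2]
gripper_width: 0.0854
gripper_force: 0.0
```

```bash
python3 -c "
from h import *
go(.4755,.1523,.11+.1547);print(manip.pinch_z,manip.observe()['contact_force'])"
```

```text
tcp [0.4756 0.152  0.3909] yaw_y 0.1065 t 5.72 w 0.0854 units [0.01 0.01 5.05]
0.1547 [ 0.36069767  0.13188492 -0.24134539]
```

Request:
carry_out(series=[0, 0, 1, 0, 1, 0, 0, 1, 0, 1, 0, 0, 1, 0, 1, 0, 0, 1, 0, 1, 0, 0, 1, 0, 1, 0, 0, 0.2, 0, 1, 0, 0, 0, 0, 0, 0, 0, 0, 0, 0, 0, 0, 0, 0, 0, 0, 0, 0, 0, 0], force=40)

```text
clock: 6.98
eef_pos: [0.4758, 0.152, 0.2631]
eef_rot: [2.099, 2.337, 0.002]
contact_force: [-1.8, -0.3, 4.9]
gripper_width: 0.0335
gripper_force: 39.3
```

```bash
python3 - <<'E'
from h import *
go(.613,.121)
s=save("scene","grip1");t=save("top","grip1t")
cv2.imwrite("pics/g1.png",np.hstack([cv2.resize(s[120:290,320:490],(400,400)),cv2.resize(t[170:340,170:340],(400,400))])[...,::-1])
E
```

```text
tcp [0.4758 0.152  0.2631] yaw_y 0.107 t 6.97 w 0.0335 units [-1.82  5.32  0.01]
```

View pics/g1.png

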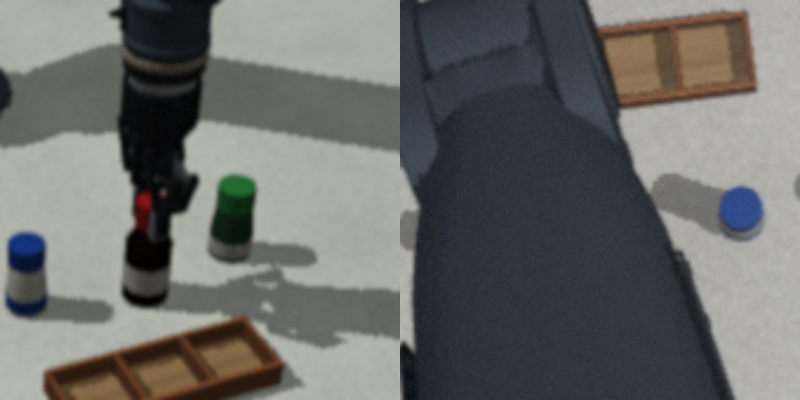

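The view shows the fingers closed on the red cap, with the bottle upright at crop (145,265). Now I lift it and carry it across.

Request:
carry_out(series=[0, 0, -0.5, 0, 0, 0, 0, -1, 0, 0, 0, 0, -1, 0, 0, -0.3, 0.9, -0.5, 0, 0, -0.3, 0.9, 0, 0, 0, -0.3, 0.9, 0, 0, 0, -0.3, 0.9, 0, 0, 0, -0.3, 0.9, 0, 0, 0, -0.3, 0.8, 0, 0, 0, 0, 0, 0, 0, 0])

```text
clock: 8.32
eef_pos: [0.6132, 0.1209, 0.3373]
eef_rot: [2.101, 2.336, 0.0]
contact_force: [-0.7, -0.1, -2.1]
gripper_width: 0.0332
gripper_force: 40.6
```

```bash
python3 - <<'E'
from h import *
go(.613,.121,.270);print(manip.observe()["contact_force"])
s=save("scene","s2");cv2.imwrite("pics/g2.png",cv2.resize(s[150:320,310:480],(500,500),interpolation=2)[...,::-1])
E
```

```text
tcp [0.6132 0.1209 0.3373] yaw_y 0.106 t 8.32 w 0.0332 units [ 0.01 -0.01  2.69]
[-0.7340746  -0.05010211 -2.06165267]
```

View pics/g2.png

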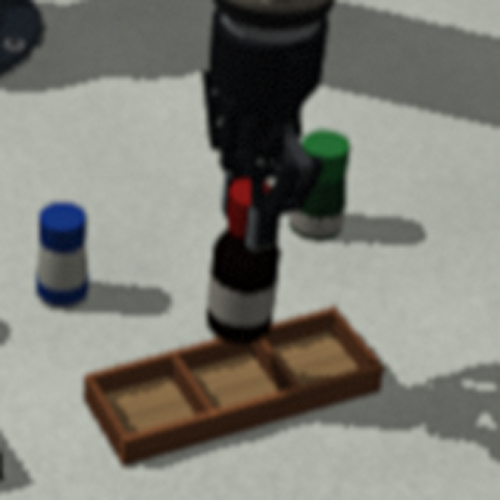

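The bottle hangs upright over the middle pocket, so I lower it.

Request:
carry_out(series=[0, 0, 1, 0, 0, 0, 0, 1, 0, 0, 0, 0, 0.4, 0, 0, 0, 0, 0.2, 0, 0, 0, 0, 0.1, 0, 0, 0, 0, 0, 0, 0])

```text
clock: 9.12
eef_pos: [0.6124, 0.1214, 0.2703]
eef_rot: [2.099, 2.337, 0.001]
contact_force: [-0.1, 0.1, -2.4]
gripper_width: 0.0332
gripper_force: 40.6
```

```bash
python3 - <<'E'
from h import *
go(.613,.121,.268);print(manip.observe()["contact_force"])
s=save("scene","s3");cv2.imwrite("pics/g3.png",cv2.resize(s[150:320,310:480],(500,500),interpolation=2)[...,::-1])
E
```

```text
tcp [0.6124 0.1214 0.2703] yaw_y 0.107 t 9.12 w 0.0332 units [-0.02  0.02  0.09]
[-0.13529586  0.1343939  -2.36964984]
```

View pics/g3.png

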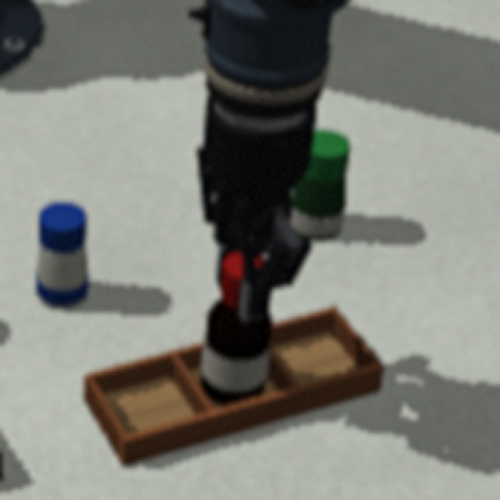

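It is in the pocket but still hanging, since the wrist force is only its weight. I ease it down to contact.

Request:
carry_out(series=[0, 0, 0.05, 0, 0, 0, 0, 0.05, 0, 0, 0, 0, 0.05, 0, 0, 0, 0, 0, 0, 0])

```text
clock: 9.68
eef_pos: [0.6122, 0.1213, 0.2681]
eef_rot: [2.099, 2.336, 0.003]
contact_force: [-5.5, -1.5, 15.2]
gripper_width: 0.0331
gripper_force: 42.6
```

Request:
carry_out(series=[0, 0, 0, 0, 1, 0, 0, 0, 0, 1, 0, 0, 0, 0, 1, 0, 0, -0.5, 0, 1, 0, 0, -1, 0, 1, 0, 0, -1, 0, 1, 0, 0, -1, 0, 1, 0, 0, -1, 0, 1])

```text
clock: 10.68
eef_pos: [0.6122, 0.1213, 0.3802]
eef_rot: [2.099, 2.337, 0.001]
contact_force: [0.5, -0.3, 0.1]
gripper_width: 0.0859
gripper_force: 0.0
```

Request:
carry_out(series=[-1, -0.8, 0, 0, 1, -1, -0.8, 0, 0, 1, -1, -0.8, 0, 0, 1, -1, -0.8, 0, 0, 1, -1, -0.8, 0, 0, 1, -1, -0.8, 0, 0, 1, -1, -0.8, 0, 0, 1, -1, -0.8, 0, 0, 1, -1, -0.64, 0, 0, 1, 0, 0, 0, 0, 1])

```text
clock: 11.92
eef_pos: [0.4606, -0.1224, 0.3794]
eef_rot: [2.102, 2.334, 0.0]
contact_force: [0.3, -0.3, -0.4]
gripper_width: 0.0854
gripper_force: 0.0
```

```bash
python3 - <<'E'
from h import *
ims={c:save(c,c+"4") for c in("top","scene")}
print(find("soy",.613,.121,ims,.005))
go(.461,-.1215,.228)
s=ims["scene"];t=ims["top"]
cv2.imwrite("pics/g4.png",np.hstack([cv2.resize(s[150:320,310:480],(400,400)),cv2.resize(t[130:300,190:360],(400,400))])[...,::-1])
E
```

```text
{'top': (array([0.6139, 0.121 ]), 199, 260), 'scene': (array([0.6029, 0.1236]), 148, 290)}
tcp [ 0.4614 -0.1212  0.3791] yaw_y 0.1061 t 12.03 w 0.0857 units [-0.01 -0.02  6.05]
```

View pics/g4.png

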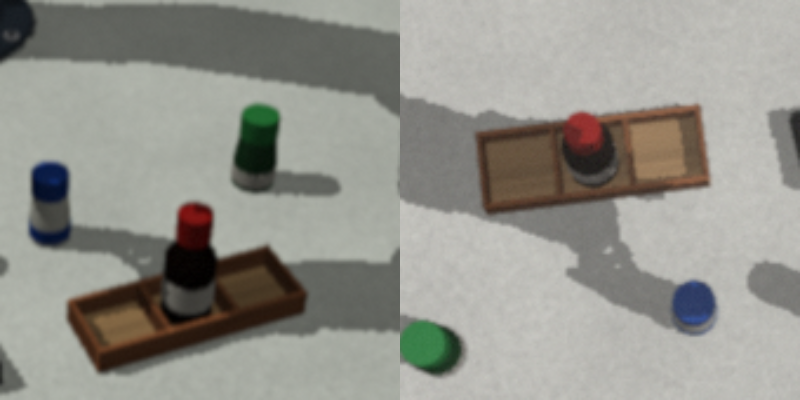

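Soy stands upright in the middle pocket. Mustard is next, into the −y end at (0.621, 0.049).

Request:
carry_out(series=[0, 0, 1, 0, 1, 0, 0, 1, 0, 1, 0, 0, 1, 0, 1, 0, 0, 1, 0, 1, 0, 0, 1, 0, 1, 0, 0, 1, 0, 1, 0, 0, 0.1, 0, 0, 0, 0, 0, 0, 0, 0, 0, 0, 0, 0, 0, 0, 0, 0, 0])

```text
clock: 13.28
eef_pos: [0.4618, -0.1211, 0.227]
eef_rot: [2.098, 2.336, 0.002]
contact_force: [-1.3, 1.4, 7.1]
gripper_width: 0.041
gripper_force: 40.8
```

```bash
python3 -c "
from h import *
go(.6207,.0494)"
```

```text
tcp [ 0.4618 -0.1211  0.227 ] yaw_y 0.1071 t 13.28 w 0.041 units [6.1  7.05 0.01]
```

Request:
carry_out(series=[0, 0, -0.5, 0, 0, 0, 0, -1, 0, 0, 0, 0, -1, 0, 0, 0.85, 1, -0.5, 0, 0, 0.85, 1, 0, 0, 0, 0.9, 1, 0, 0, 0, 0.9, 1, 0, 0, 0, 0.9, 1, 0, 0, 0, 0.9, 1, 0, 0, 0, 0.8, 1, 0, 0, 0])

```text
clock: 14.52
eef_pos: [0.6195, 0.05, 0.3017]
eef_rot: [2.099, 2.337, -0.0]
contact_force: [0.2, -0.4, -2.6]
gripper_width: 0.041
gripper_force: 41.1
```

Request:
carry_out(series=[0, 0.05, 0, 0, 0, 0, 0, 0, 0, 0])

```text
clock: 14.78
eef_pos: [0.6198, 0.049, 0.3011]
eef_rot: [-2.099, -2.337, 0.001]
contact_force: [0.1, -0.4, -1.1]
gripper_width: 0.0411
gripper_force: 41.2
```

```bash
python3 -c "
from h import *
go(.6207,.0494,.232)
ims={c:save(c,c+'5') for c in('top','scene')}
print(find('mustard',.6207,.0494,ims,.072),manip.observe()['contact_force'])"
```

```text
tcp [0.6198 0.049  0.3011] yaw_y 0.1071 t 14.78 w 0.0411 units [0.01 0.04 2.76]
{'top': None, 'scene': (array([0.6058, 0.0418]), 132, 398)} [ 0.26135279 -0.15695107 -1.34035947]
```

Request:
carry_out(series=[0, 0, 1, 0, 0, 0, 0, 1, 0, 0, 0, 0, 0.5, 0, 0, 0, 0, 0.1, 0, 0, 0, 0, 0.05, 0, 0, 0, 0, 0.05, 0, 0, 0, 0, 0.05, 0, 0, 0, 0, 0, 0, 0])

```text
clock: 15.88
eef_pos: [0.6203, 0.0493, 0.2323]
eef_rot: [2.099, 2.337, 0.0]
contact_force: [0.1, -0.2, -2.5]
gripper_width: 0.0408
gripper_force: 41.4
```

Request:
carry_out(series=[0, 0, 0.05, 0, 0, 0, 0, 0.03, 0, 0, 0, 0, 0, 0, 0])

```text
clock: 16.25
eef_pos: [0.6201, 0.0493, 0.2321]
eef_rot: [2.099, 2.336, 0.002]
contact_force: [-5.2, -0.2, 13.4]
gripper_width: 0.0409
gripper_force: 42.9
```

Request:
carry_out(series=[0, 0, 0, 0, 1, 0, 0, 0, 0, 1, 0, 0, 0, 0, 1, 0, 0, -0.5, 0, 1, 0, 0, -1, 0, 1, 0, 0, -1, 0, 1, 0, 0, -1, 0, 1, 0, 0, -1, 0, 1, -1, -0.7, -0.5, 0, 1, -1, -0.7, 0, 0, 1])

```text
clock: 17.5
eef_pos: [0.5908, -0.0045, 0.3573]
eef_rot: [2.097, 2.336, 0.003]
contact_force: [-0.3, 0.8, 0.8]
gripper_width: 0.0853
gripper_force: 0.0
```

Request:
carry_out(series=[-1, -0.7, 0, 0, 1, -1, -0.7, 0, 0, 1, -1, -0.7, 0, 0, 1, -1, -0.7, 0, 0, 1, -1, -0.7, 0, 0, 1, -1, -0.7, 0, 0, 1, -1, -0.7, 0, 0, 1, -1, -0.7, 0, 0, 1, -1, -0.7, 0, 0, 1, -0.76, -0.48, 0, 0, 1])

```text
clock: 18.75
eef_pos: [0.4476, -0.2659, 0.3562]
eef_rot: [2.1, 2.336, -0.0]
contact_force: [0.2, 0.0, -0.5]
gripper_width: 0.0852
gripper_force: 0.0
```

```bash
python3 - <<'E'
from h import *
ims={c:save(c,c+"6") for c in("top","scene")}
print(find("mustard",.621,.049,ims,.005))
go(.448,-.265,.223)
s=ims["scene"];t=ims["top"]
cv2.imwrite("pics/g6.png",np.hstack([cv2.resize(s[150:320,310:480],(400,400)),cv2.resize(t[130:300,190:360],(400,400))])[...,::-1])
E
```

```text
{'top': (array([0.6243, 0.0485]), 245, 342), 'scene': (array([0.6108, 0.0493]), 208, 373)}
tcp [ 0.4476 -0.2663  0.3561] yaw_y 0.1047 t 18.85 w 0.0853 units [0.05 0.02 5.32]
```

View pics/g6.png

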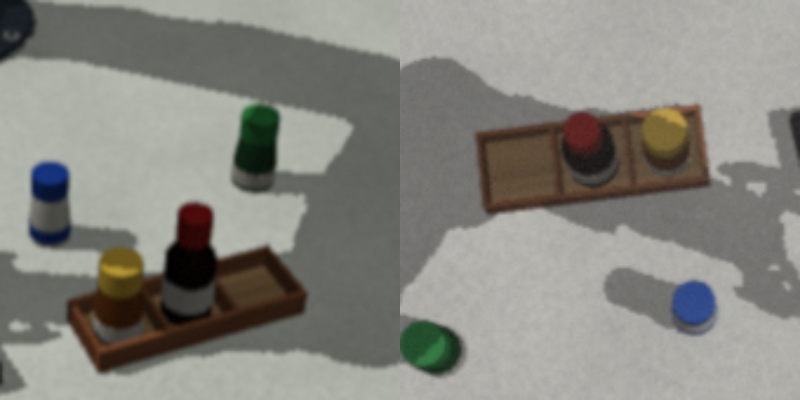

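Mustard stands upright in its pocket. Now pepper.

Request:
carry_out(series=[0.05, 0, 1, 0, 1, 0, 0, 1, 0, 1, 0, 0, 1, 0, 1, 0, 0, 1, 0, 1, 0, 0, 1, 0, 1, 0, 0, 0.3, 0, 1, 0, 0, 0, 0, 0, 0, 0, 0, 0, 0, 0, 0, 0, 0, 0, 0, 0, 0, 0, 0])

```text
clock: 20.1
eef_pos: [0.4486, -0.2638, 0.2239]
eef_rot: [2.098, 2.336, 0.001]
contact_force: [0.2, 0.7, 6.7]
gripper_width: 0.0391
gripper_force: 39.8
```

```bash
python3 -c "
from h import *
go(.6053,.1926)"
```

```text
tcp [ 0.4486 -0.2638  0.2239] yaw_y 0.107 t 20.1 w 0.0391 units [ 1.748e+01  8.180e+00 -1.000e-02]
```

Request:
carry_out(series=[0, 0, -0.5, 0, 0, 0, 0, -1, 0, 0, 0, 0, -1, 0, 0, 0, 0, -1, 0, 0, 1, 0.47, -1, 0, 0, 1, 0.47, -1, 0, 0, 1, 0.47, -0.5, 0, 0, 1, 0.47, 0, 0, 0, 1, 0.47, 0, 0, 0, 1, 0.47, 0, 0, 0])

```text
clock: 21.35
eef_pos: [0.5022, -0.1061, 0.3737]
eef_rot: [2.099, 2.336, 0.0]
contact_force: [-1.4, 0.2, -1.4]
gripper_width: 0.0387
gripper_force: 40.5
```

Request:
carry_out(series=[1, 0.47, 0, 0, 0, 1, 0.47, 0, 0, 0, 1, 0.47, 0, 0, 0, 1, 0.47, 0, 0, 0, 1, 0.47, 0, 0, 0, 1, 0.47, 0, 0, 0, 1, 0.47, 0, 0, 0, 1, 0.47, 0, 0, 0, 1, 0.47, 0, 0, 0, 1, 0.47, 0, 0, 0])

```text
clock: 22.6
eef_pos: [0.5924, 0.1549, 0.3735]
eef_rot: [2.099, 2.337, 0.0]
contact_force: [0.7, 0.3, -1.6]
gripper_width: 0.0389
gripper_force: 40.5
```

Request:
carry_out(series=[1, 0.46, 0, 0, 0, 0.48, 0.2, 0, 0, 0, 0, 0, 0, 0, 0])

```text
clock: 22.98
eef_pos: [0.6048, 0.193, 0.3728]
eef_rot: [2.098, 2.338, -0.001]
contact_force: [0.2, -0.5, -1.3]
gripper_width: 0.0388
gripper_force: 40.5
```

```bash
python3 -c "
from h import *
go(.6053,.1926,.229);print(manip.observe()['contact_force'])"
```

```text
tcp [0.6048 0.193  0.3728] yaw_y 0.1079 t 22.98 w 0.0388 units [-0.02  0.02  5.75]
[ 0.15622282 -0.50895025 -1.34282385]
```

Request:
carry_out(series=[0, 0, 1, 0, 0, 0, 0, 1, 0, 0, 0, 0, 1, 0, 0, 0, 0, 1, 0, 0, 0, 0, 1, 0, 0, 0, 0, 0.5, 0, 0, 0, 0, 0.15, 0, 0, 0, 0, 0.05, 0, 0, 0, 0, 0.05, 0, 0, 0, 0, 0, 0, 0])

```text
clock: 24.22
eef_pos: [0.605, 0.1928, 0.2294]
eef_rot: [2.099, 2.337, 0.001]
contact_force: [0.7, 0.8, -1.3]
gripper_width: 0.039
gripper_force: 40.5
```

Request:
carry_out(series=[0, 0, 0.05, 0, 0, 0, 0, 0.03, 0, 0, 0, 0, 0, 0, 0])

```text
clock: 24.6
eef_pos: [0.605, 0.1928, 0.2288]
eef_rot: [2.099, 2.336, 0.003]
contact_force: [-2.9, -1.2, 13.1]
gripper_width: 0.0391
gripper_force: 41.8
```

Request:
carry_out(series=[0, 0, 0, 0, 1, 0, 0, 0, 0, 1, 0, 0, 0, 0, 1, 0, 0, -0.5, 0, 1, 0, 0, -1, 0, 1, 0, 0, -1, 0, 1, 0, 0, -1, 0, 1, 0, 0, -1, 0, 1, 0.5, -1, -1, 0, 1, 0.5, -1, 0, 0, 1])

```text
clock: 25.85
eef_pos: [0.5524, 0.2124, 0.3673]
eef_rot: [2.099, 2.335, 0.006]
contact_force: [0.6, 1.4, -0.6]
gripper_width: 0.0855
gripper_force: 0.0
```

Request:
carry_out(series=[0.56, -1, 0, 0, 1, 0.56, -1, 0, 0, 1, 0.56, -1, 0, 0, 1, 0.56, -1, 0, 0, 1, 0.55, -0.76, 0, 0, 1, 0, 0, 0, 0, 1])

```text
clock: 26.6
eef_pos: [0.4257, 0.2693, 0.3655]
eef_rot: [2.097, 2.339, 0.001]
contact_force: [0.3, -0.2, -0.4]
gripper_width: 0.0853
gripper_force: 0.0
```

```bash
python3 - <<'E'
from h import *
ims={c:save(c,c+"7") for c in("top","scene")}
print(find("pepper",.605,.193,ims,.005))
go(.4267,.269,.228)
s=ims["scene"];t=ims["top"]
cv2.imwrite("pics/g7.png",np.hstack([cv2.resize(s[150:320,310:480],(400,400)),cv2.resize(t[130:300,190:360],(400,400))])[...,::-1])
E
```

```text
{'top': (array([0.6053, 0.1922]), 292, 315), 'scene': (array([0.6165, 0.1848]), 382, 323)}
tcp [0.427  0.2689 0.3651] yaw_y 0.1076 t 26.7 w 0.0858 units [ 0.   -0.02  5.48]
```

View pics/g7.png

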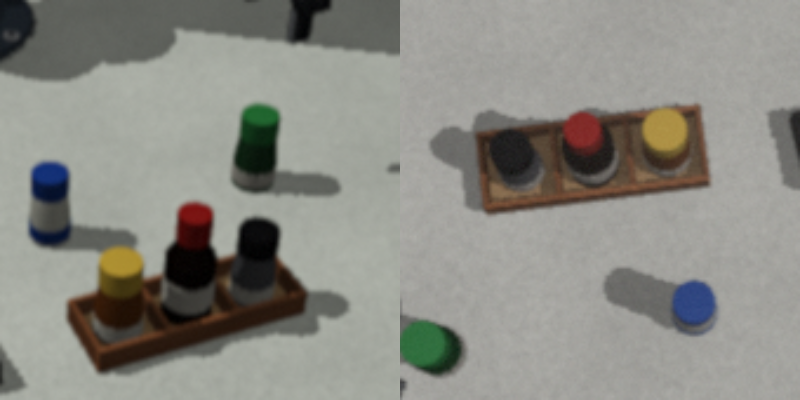

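The wooden caddy is complete, with all three upright. Now herbs.

Request:
carry_out(series=[0, 0, 1, 0, 1, 0, 0, 1, 0, 1, 0, 0, 1, 0, 1, 0, 0, 1, 0, 1, 0, 0, 1, 0, 1, 0, 0, 0.5, 0, 1, 0, 0, 0, 0, 0, 0, 0, 0, 0, 0, 0, 0, 0, 0, 0, 0, 0, 0, 0, 0])

```text
clock: 27.95
eef_pos: [0.4271, 0.2691, 0.228]
eef_rot: [2.099, 2.336, 0.003]
contact_force: [0.6, -0.1, 6.2]
gripper_width: 0.0414
gripper_force: 40.3
```

```bash
python3 -c "
from h import *
go(.638,-.1907)"
```

```text
tcp [0.4271 0.2691 0.228 ] yaw_y 0.107 t 27.95 w 0.0414 units [-19.19   6.42  -0.  ]
```

Request:
carry_out(series=[0, 0, -0.5, 0, 0, 0, 0, -1, 0, 0, 0, 0, -1, 0, 0, 0, 0, -1, 0, 0, -1, 0.3, -1, 0, 0, -1, 0.3, -1, 0, 0, -1, 0.3, -0.5, 0, 0, -1, 0.3, 0, 0, 0, -1, 0.3, 0, 0, 0, -1, 0.3, 0, 0, 0])

```text
clock: 29.2
eef_pos: [0.4874, 0.1237, 0.3778]
eef_rot: [2.099, 2.337, 0.0]
contact_force: [0.2, -0.7, -1.2]
gripper_width: 0.0411
gripper_force: 40.8
```

Request:
carry_out(series=[-1, 0.35, 0, 0, 0, -1, 0.35, 0, 0, 0, -1, 0.35, 0, 0, 0, -1, 0.35, 0, 0, 0, -1, 0.35, 0, 0, 0, -1, 0.35, 0, 0, 0, -1, 0.35, 0, 0, 0, -1, 0.35, 0, 0, 0, -1, 0.35, 0, 0, 0, -1, 0.35, 0, 0, 0])

```text
clock: 30.45
eef_pos: [0.6012, -0.1154, 0.3777]
eef_rot: [2.099, 2.337, 0.0]
contact_force: [0.2, -0.6, -1.6]
gripper_width: 0.0409
gripper_force: 40.8
```

Request:
carry_out(series=[-1, 0.35, 0, 0, 0, -1, 0.35, 0, 0, 0, -1, 0.35, 0, 0, 0, -0.19, 0.07, 0, 0, 0, 0, 0, 0, -0.5, 0, 0, 0, 0, -0.5, 0, 0, 0, 0, 0, 0])

```text
clock: 31.32
eef_pos: [0.6372, -0.1904, 0.3774]
eef_rot: [-1.98, -2.439, -0.0]
contact_force: [0.2, -0.4, -1.2]
gripper_width: 0.041
gripper_force: 40.9
```

```bash
python3 -c "
from h import *
go(.638,-.1907,.233);print(manip.observe()['contact_force'])"
```

```text
tcp [ 0.6372 -0.1904  0.3774] yaw_y 0.2071 t 31.32 w 0.041 units [-0.02  0.03  5.78]
[ 0.15877687 -0.4048459  -1.18228842]
```

Request:
carry_out(series=[0, 0, 1, 0, 0, 0, 0, 1, 0, 0, 0, 0, 1, 0, 0, 0, 0, 1, 0, 0, 0, 0, 1, 0, 0, 0, 0, 0.5, 0, 0, 0, 0, 0.15, 0, 0, 0, 0, 0.05, 0, 0, 0, 0, 0.05, 0, 0, 0, 0, 0.03, 0, 0])

```text
clock: 32.58
eef_pos: [0.6377, -0.1911, 0.2331]
eef_rot: [1.98, 2.438, 0.0]
contact_force: [0.2, -1.4, 7.8]
gripper_width: 0.0411
gripper_force: 41.7
```

Request:
carry_out(series=[0, 0, 0.03, 0, 0, 0, 0, 0, 0, 0])

```text
clock: 32.83
eef_pos: [0.6376, -0.1911, 0.2331]
eef_rot: [1.979, 2.438, 0.001]
contact_force: [-1.8, -0.1, 6.7]
gripper_width: 0.041
gripper_force: 41.8
```

Request:
carry_out(series=[0, 0, 0, 0, 1, 0, 0, 0, 0, 1, 0, 0, 0, 0, 1, 0, 0, -0.5, 0, 1, 0, 0, -1, 0, 1, 0, 0, -1, 0, 1, 0, 0, -1, 0, 1, 0, 0, -1, 0, 1, 1, -0.5, -1, 0, 1, 1, -0.5, 0, 0, 1])

```text
clock: 34.08
eef_pos: [0.6028, -0.147, 0.3722]
eef_rot: [1.978, 2.436, 0.003]
contact_force: [0.5, -0.0, -0.1]
gripper_width: 0.0853
gripper_force: 0.0
```

Request:
carry_out(series=[1, -0.5, 0, 0, 1, 1, -0.5, 0, 0, 1, 1, -0.5, 0, 0, 1, 1, -0.5, 0, 0, 1, 1, -0.5, 0, 0, 1, 1, -0.5, 0, 0, 1, 1, -0.6, 0, 0, 1, 0.89, -0.58, 0, 0, 1, 0, 0, 0, 0, 1])

```text
clock: 35.2
eef_pos: [0.459, 0.0252, 0.3703]
eef_rot: [1.978, 2.44, 0.001]
contact_force: [0.8, -0.4, -0.3]
gripper_width: 0.0851
gripper_force: 0.0
```

```bash
python3 - <<'E'
from h import *
ims={c:save(c,c+"8") for c in("top","scene")}
print(find("herbs",.638,-.191,ims,.005))
go(.460,.0243,.224)
s=ims["scene"];t=ims["top"]
cv2.imwrite("pics/g8.png",np.hstack([cv2.resize(s[210:380,190:360],(400,400)),cv2.resize(t[130:300,310:480],(400,400))])[...,::-1])
E
```

```text
{'top': (array([ 0.6409, -0.1931]), 271, 354), 'scene': (array([ 0.6299, -0.1926]), 253, 423)}
tcp [0.4602 0.0243 0.37  ] yaw_y 0.2076 t 35.3 w 0.0854 units [ 0.   -0.02  5.84]
```

View pics/g8.png

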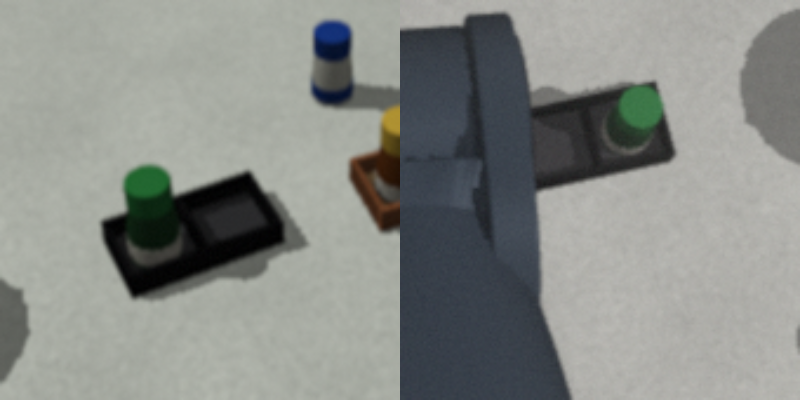

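Herbs stands upright in its pocket. Now salt.

Request:
carry_out(series=[0, 0, 1, 0, 1, 0, 0, 1, 0, 1, 0, 0, 1, 0, 1, 0, 0, 1, 0, 1, 0, 0, 1, 0, 1, 0, 0, 0.84, 0, 1, 0, 0, 0, 0, 0, 0, 0, 0, 0, 0, 0, 0, 0, 0, 0, 0, 0, 0, 0, 0])

```text
clock: 36.55
eef_pos: [0.4605, 0.0243, 0.2243]
eef_rot: [1.979, 2.438, 0.002]
contact_force: [-1.1, -0.5, 6.3]
gripper_width: 0.0388
gripper_force: 40.0
```

```bash
python3 -c "
from h import *
go(.6231,-.1203)"
```

```text
tcp [0.4605 0.0243 0.2243] yaw_y 0.2069 t 36.55 w 0.0388 units [-7.    5.18  0.02]
```

Request:
carry_out(series=[0, 0, -0.5, 0, 0, 0, 0, -1, 0, 0, 0, 0, -1, 0, 0, -1, 0.74, -1, 0, 0, -1, 0.74, -0.5, 0, 0, -1, 0.74, 0, 0, 0, -1, 0.74, 0, 0, 0, -1, 0.74, 0, 0, 0, -1, 0.74, 0, 0, 0, -1, 0.74, 0, 0, 0])

```text
clock: 37.8
eef_pos: [0.6232, -0.1209, 0.324]
eef_rot: [1.98, 2.439, 0.0]
contact_force: [0.5, 0.1, -2.0]
gripper_width: 0.039
gripper_force: 40.6
```

Request:
carry_out(series=[0, 0, 0, 0, 0, 0, 0, 0, 0, 0])

```text
clock: 38.05
eef_pos: [0.6221, -0.1201, 0.3234]
eef_rot: [-1.98, -2.438, 0.0]
contact_force: [-0.5, -1.2, -1.7]
gripper_width: 0.0393
gripper_force: 40.8
```

```bash
python3 -c "
from h import *
go(.6231,-.1203,.229);print(manip.observe()['contact_force'])"
```

```text
tcp [ 0.6221 -0.1201  0.3234] yaw_y 0.2069 t 38.05 w 0.0393 units [-0.02  0.04  3.78]
[-0.45668264 -1.16768639 -1.69745793]
```

Request:
carry_out(series=[0, 0, 1, 0, 0, 0, 0, 1, 0, 0, 0, 0, 1, 0, 0, 0, 0, 0.5, 0, 0, 0, 0, 0.15, 0, 0, 0, 0, 0.05, 0, 0, 0, 0, 0.05, 0, 0, 0, 0, 0.03, 0, 0, 0, 0, 0.03, 0, 0, 0, 0, 0, 0, 0])

```text
clock: 39.3
eef_pos: [0.6228, -0.1204, 0.2293]
eef_rot: [1.979, 2.438, 0.001]
contact_force: [-1.1, 0.4, 7.4]
gripper_width: 0.0393
gripper_force: 41.7
```

Salt is on the floor of its pocket. I release it, rise and move back out of the view.

Request:
carry_out(series=[0, 0, 0, 0, 1, 0, 0, 0, 0, 1, 0, 0, 0, 0, 1, 0, 0, -0.5, 0, 1, 0, 0, -1, 0, 1, 0, 0, -1, 0, 1, 0, 0, -1, 0, 1, 0, 0, -1, 0, 1, 0, 0, -1, 0, 1, 0, -1, 0, 0, 1])

```text
clock: 40.55
eef_pos: [0.5993, -0.1253, 0.3682]
eef_rot: [1.976, 2.437, 0.004]
contact_force: [-0.5, -0.7, -0.8]
gripper_width: 0.0856
gripper_force: 0.0
```

Request:
carry_out(series=[0, -1, 0, 0, 1, 0, -1, 0, 0, 1, 0, -1, 0, 0, 1, 0, -1, 0, 0, 1, 0, -1, 0, 0, 1, 0, -1, 0, 0, 1, 0, -1, 0, 0, 1, 0, 0, 0, 0, 1, 0, 0, 0, 0, 1])

```text
clock: 41.68
eef_pos: [0.4276, -0.1615, 0.3662]
eef_rot: [1.979, 2.438, 0.001]
contact_force: [0.5, 0.3, 1.4]
gripper_width: 0.0855
gripper_force: 0.0
```

```bash
python3 - <<'E'
from h import *
ims={c:save(c,c+"9") for c in("top","scene")}
for n,x,y in(("salt",.623,-.12),("herbs",.638,-.191),("soy",.613,.121),("mustard",.621,.049),("pepper",.605,.193)): print(n,find(n,x,y,ims,.005)["top"])
s=ims["scene"];t=ims["top"]
cv2.imwrite("pics/g9.png",np.hstack([cv2.resize(s[170:370,220:460],(400,333)),cv2.resize(t[130:330,200:440],(400,333))])[...,::-1])
E
```

```text
salt (array([ 0.6264, -0.1217]), 268, 311)
herbs (array([ 0.6406, -0.1931]), 276, 354)
soy (array([0.6127, 0.121 ]), 229, 260)
mustard (array([0.6218, 0.0484]), 295, 342)
pepper (array([0.6021, 0.1895]), 329, 315)
```

View pics/g9.png

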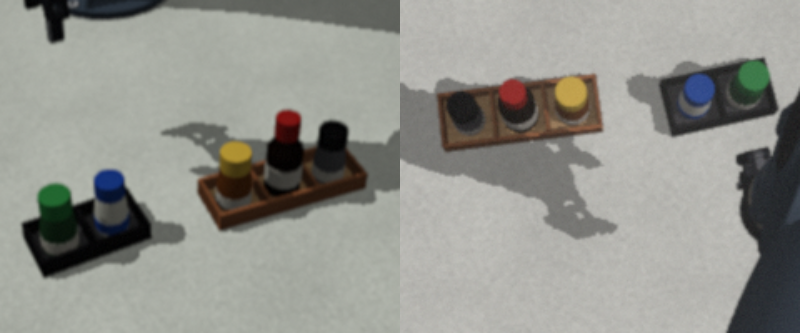

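All five stand upright and let go in the right pockets, within about 5 mm of centre. The bystanders are untouched, so I hand the job in.

```bash
python3 -c "
from h import *
print(manip.finish_job())"
```

```text
the job is handed in; nothing more can be done
None
```

I handed the job in at about 42 s: the last pictures show all five items upright and released in the right pockets, each about 5 mm or less from centre, and the arm never went near the pot, box or jar; the hand-in returned no verdict.

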